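# Set the stock tags of the parts bins

## Robot

A 6-joint arm with a two-finger parallel gripper is mounted at the origin on a cart in front of the work surface, level with it; the furniture and walls round the work are solid. World frame = base frame: x ahead of the robot, y to its left, z up, the work surface at z = 0. Lengths are in mm, angles in rad, forces in N, time in s.
With the tool pointing down it reaches from about 350 to 975 mm from the base axis. Payload 7.1 kg.
Tool frame: the origin (TCP) lies on the front face of the gripper's body, between the roots of the fingers; the fingertips stand 80 mm ahead of it and the grasp point (between the pads) lies 61 mm ahead of it; z points along the fingers, y is the line along which they close (so a half turn about z gives the same grasp; the last joint's range is limited). The gripper opens to 88 mm and grips with 3 to 60 N. Pads are 20 mm wide; open, the fingers measure 115 mm over their backs; the gripper's body (75 mm by 178 mm) begins 61 mm behind the grasp point.
Start: joints at [1.114, 0.423, 1.63, -0, 1.089, -0.019], TCP at [264.935, 566.052, 302.675] pointing down, gripper open.
Joint ranges: [-3, 3], [-0.9, 2.11], [0.09, 2.58], [-1.31, 4.45], [0.11, 2.69], [-2.54, 2.54]. Speed limits (rad/s): [2.39, 2.39, 3.01, 3.14, 3.14, 3.14].

## Interface

Orientations are given as a rotation vector (axis times angle).
In Python, from workcell import readout, vision, close_job gives the robot as it stands.
- The arm moves only by the tool servo_tool, never from a script. Its argument "plan" is a list that holds one entry, the list of rows, each a list of 7 numbers: the gripper command: -1 is fully open, 1 is shut, values between are in proportion, then the shift along the world's x, y, z in units of 40 mm (1.0 is 40 mm), then the turn, a rotation vector about the world's x, y, z in units of 5 degrees (1.0 is 5 degrees). A call has 1 to 5 rows; each row shifts and turns the commanded pose from where the row before left it; what a row does not reach is not made up. A row lasts 1/12 s, in which the tool goes at most 41.7 mm and 7.16 degrees, less where a joint would pass 70% of its speed; a pose out of reach is approached as far as the arm can. A call is refused whole if a number of a shift passes 1 or a number of a turn 1, either way. A call with a gripper value outside its range is refused whole. The fingers move at their own pace and stop on an object; the grip force is fixed at half the most. Time passes only in rows, so rows that do not move let the fingers close. It gives the time, the measured TCP pose, the force, the opening and the grip force at its end, in the units of the state.
- readout.get_obs(): the state, without advancing time (a new reading comes with each control period).
- vision.get_image(name): name is "side" or "top"; returns the picture (420x560x3 uint8, red, green, blue); there is no depth.
- vision.camera_params(name): a dict with "fx", "fy", "cx", "cy" (pixels), "rvec" (rotation vector, rad) and "tvec" (3), from world to camera coordinates, as OpenCV has them. Camera axes: x right, y down, z forward; pixel columns grow to the right and rows downward; lengths in mm; the calibration is good to about 2 mm. A picture is of the moment at which its call begins. camera_params takes no time and is no camera call.
- close_job(): hands the job in; it is judged then, once.
The state is a dict: "t": time; "qpos": joint angles; "qvel": joint speeds; "joint_torque": joint torques, N m; "ee_pos": TCP position; "orientation": TCP orientation; "ft_force": force on the tool from outside, world axes, zero at the start; "moment": the same for the moment, N m; "width": finger opening in mm; "grasp_force": force on a finger pad.
Only numpy, scipy, OpenCV 4.12 (cv2) and the standard library are available. Lean on these libraries where they do the work, as an engineer would, in place of code of your own. Each camera call takes 0.05 s, during which the arm holds its last target. There are 200 camera calls.

## Task

Each of the four parts bins on the workbench has a small stand with a hinged white stock tag in front of it. With a fingertip, push tags over where needed so that only the bins that are full show the round disc to the front (tag leaning back towards its bin), while the tags of the bins that are empty or nearly empty lean forward towards the robot with the bar side on top. Only push the tags: do not lift or shove the stands out of place, and leave the tape measure, pliers and screwdriver where they lie.

Things in the scene. Friction and masses are not known exactly. Their poses are not given: they have to be found in the camera images.
- bin_bolts: grey parts bin, 110 x 95 x 50 mm (x, y, z), open on top, full to the rim with steel bolts: this bin is FULL. Fixed on a low plywood board, rim 58 mm above the bench. Origin: centre of its underside, 8 mm above the bench; x points away from the robot, y left along the row. Four bins side by side 112 mm apart, in any order.
- bin_nuts: grey parts bin, 110 x 95 x 50 mm (x, y, z), open on top, full to the rim with steel nuts: this bin is FULL. Fixed on a low plywood board, rim 58 mm above the bench. Origin: centre of its underside, 8 mm above the bench; x points away from the robot, y left along the row. Four bins side by side 112 mm apart, in any order.
- bin_few: grey parts bin, 110 x 95 x 50 mm (x, y, z), open on top, with one single bolt left on its floor: this bin is NOT full. Fixed on a low plywood board, rim 58 mm above the bench. Origin: centre of its underside, 8 mm above the bench; x points away from the robot, y left along the row. Four bins side by side 112 mm apart, in any order.
- bin_empty: grey parts bin, 110 x 95 x 50 mm (x, y, z), open on top, with nothing in it: this bin is NOT full. Fixed on a low plywood board, rim 58 mm above the bench. Origin: centre of its underside, 8 mm above the bench; x points away from the robot, y left along the row. Four bins side by side 112 mm apart, in any order.
- stand_a: loose 0.7 kg tag stand before one bin (bin centre about 104 mm off along the stand's +x; any stand may be before any bin). Base plate 70 x 70 x 12 mm (x, y, z), two posts 5 mm thick, 29 mm either side of the middle, 55 mm high, carry the tag. Origin: centre of underside; x points to its bin, y left, z up. Hinge line along y, 50 mm straight above the origin.
- tag_a (a joint): angle of the white tag on stand_a: plate 46 mm wide, 4 thick, 25 g, free edge 60 mm from the hinge. 0 upright; + leans back to the bin (rests at +0.6 rad, black disc face to the front: full); - leans forward to the robot (rests at -1.1 rad, black bar face on top: not full). Slick, turns freely (under 0.5 N at the edge); pushed well past upright it falls over by its own weight.
- stand_b: loose 0.7 kg tag stand before one bin (bin centre about 104 mm off along the stand's +x; any stand may be before any bin). Base plate 70 x 70 x 12 mm (x, y, z), two posts 5 mm thick, 29 mm either side of the middle, 55 mm high, carry the tag. Origin: centre of underside; x points to its bin, y left, z up. Hinge line along y, 50 mm straight above the origin.
- tag_b (a joint): angle of the white tag on stand_b: plate 46 mm wide, 4 thick, 25 g, free edge 60 mm from the hinge. 0 upright; + leans back to the bin (rests at +0.6 rad, black disc face to the front: full); - leans forward to the robot (rests at -1.1 rad, black bar face on top: not full). Slick, turns freely (under 0.5 N at the edge); pushed well past upright it falls over by its own weight.
- stand_c: loose 0.7 kg tag stand before one bin (bin centre about 104 mm off along the stand's +x; any stand may be before any bin). Base plate 70 x 70 x 12 mm (x, y, z), two posts 5 mm thick, 29 mm either side of the middle, 55 mm high, carry the tag. Origin: centre of underside; x points to its bin, y left, z up. Hinge line along y, 50 mm straight above the origin.
- tag_c (a joint): angle of the white tag on stand_c: plate 46 mm wide, 4 thick, 25 g, free edge 60 mm from the hinge. 0 upright; + leans back to the bin (rests at +0.6 rad, black disc face to the front: full); - leans forward to the robot (rests at -1.1 rad, black bar face on top: not full). Slick, turns freely (under 0.5 N at the edge); pushed well past upright it falls over by its own weight.
- stand_d: loose 0.7 kg tag stand before one bin (bin centre about 104 mm off along the stand's +x; any stand may be before any bin). Base plate 70 x 70 x 12 mm (x, y, z), two posts 5 mm thick, 29 mm either side of the middle, 55 mm high, carry the tag. Origin: centre of underside; x points to its bin, y left, z up. Hinge line along y, 50 mm straight above the origin.
- tag_d (a joint): angle of the white tag on stand_d: plate 46 mm wide, 4 thick, 25 g, free edge 60 mm from the hinge. 0 upright; + leans back to the bin (rests at +0.6 rad, black disc face to the front: full); - leans forward to the robot (rests at -1.1 rad, black bar face on top: not full). Slick, turns freely (under 0.5 N at the edge); pushed well past upright it falls over by its own weight.
- tape_measure: bystander: yellow and black tape measure, 36 x 82 x 66 mm, on the bench to the right of the stands; origin: centre of its underside
- pliers: bystander: red-handled pliers lying on the bench in front of the stands, 54 x 193 x 11 mm; origin: centre of the underside
- screwdriver_b: bystander: yellow-handled screwdriver lying on the bench to the left of the stands, 25 x 171 x 26 mm; origin: centre of the underside
Not all that is in view belongs to the job. Leave any purple look-alike of the stand_d alone.

How it is judged (in metres and radians):
At the end, for the whole second after the job is handed in: Every tag in front of a full bin (bolts, nuts) leans back towards its bin (joint over 0.45 rad) and every tag in front of the nearly empty and the empty bin leans forward (joint under -0.85 rad); all tags at rest (under 0.1 rad/s), all stands upright (tilt under 0.06 rad) ((((horizontal distance between stand_a and bin_bolts below 0.128 m or horizontal distance between stand_a and bin_nuts below 0.128 m) and value of joint tag_a above 0.45 rad) or (not (horizontal distance between stand_a and bin_bolts below 0.128 m or horizontal distance between stand_a and bin_nuts below 0.128 m) and value of joint tag_a below -0.85 rad)) and velocity of joint tag_a between -0.1 and 0.1 rad/s and angle between each of stand_a, stand_b, stand_c, stand_d's own z axis and vertical below 0.06 rad and (((horizontal distance between stand_b and bin_bolts below 0.128 m or horizontal distance between stand_b and bin_nuts below 0.128 m) and value of joint tag_b above 0.45 rad) or (not (horizontal distance between stand_b and bin_bolts below 0.128 m or horizontal distance between stand_b and bin_nuts below 0.128 m) and value of joint tag_b below -0.85 rad)) and velocity of joint tag_b between -0.1 and 0.1 rad/s and (((horizontal distance between stand_c and bin_bolts below 0.128 m or horizontal distance between stand_c and bin_nuts below 0.128 m) and value of joint tag_c above 0.45 rad) or (not (horizontal distance between stand_c and bin_bolts below 0.128 m or horizontal distance between stand_c and bin_nuts below 0.128 m) and value of joint tag_c below -0.85 rad)) and velocity of joint tag_c between -0.1 and 0.1 rad/s and (((horizontal distance between stand_d and bin_bolts below 0.128 m or horizontal distance between stand_d and bin_nuts below 0.128 m) and value of joint tag_d above 0.45 rad) or (not (horizontal distance between stand_d and bin_bolts below 0.128 m or horizontal distance between stand_d and bin_nuts below 0.128 m) and value of joint tag_d below -0.85 rad)) and velocity of joint tag_d between -0.1 and 0.1 rad/s); the robot touches nothing.
It fails at once if a tag stand is shifted more than 20 mm (distance of any of stand_a, stand_b, stand_c, stand_d from where it was at the start of the episode above 0.02 m).
It fails at once if a tag stand is lifted off the bench (more than 8 mm) (height (world z) of any of stand_a, stand_b, stand_c, stand_d above 0.008 m).
It fails at once if the tape measure, pliers or screwdriver is moved more than 20 mm (distance of any of tape_measure, pliers, screwdriver_b from where it was at the start of the episode above 0.02 m).
It also fails if it takes over 58 s, if anything falls off the work surface, if the arm or the gripper's body presses on something with over 40 N, if the wrist force passes 120 N, or if a joint passes its speed limit or range.

## Working session

There is one attempt and no reset: what is moved stays moved. The work goes in short steps, Python scripts to look and compute and a tool call to move; the robot and the scene stay as the last step left them, time stands still between calls to the robot, and variables do not carry over. Pictures are saved under pics/ and viewed, at most 10 in all, crops included, and the job is handed in when it is done.

Besides the shell and the picture viewer there is one more tool, called after "Emit:" as a command line: name --argument value ..., lists and objects as JSON in quotes. servo_tool: Moves the arm, as the interface text tells. Its arguments: {"type":"object","properties":{"plan":{"type":"array"}},"required":["plan"]}

```bash
mkdir -p pics
python3 - <<'E'
from workcell import readout, vision
import cv2,json
for n in("top","side"):
    cv2.imwrite(f"pics/{n}0.png",cv2.cvtColor(vision.get_image(n),cv2.COLOR_RGB2BGR))
    print(n,vision.camera_params(n))
o=readout.get_obs();print(o["t"],o["ee_pos"],o["orientation"],o["width"])
E
```

```text
top {'fx': 486.0841495070661, 'fy': 486.0841495070661, 'cx': 278.2532879307054, 'cy': 212.88423055841008, 'rvec': array([ 2.15437314, -2.13102586,  0.17762967]), 'tvec': array([ -46.97649135,  524.15121684, 1307.68788586])}
side {'fx': 466.0585896464364, 'fy': 466.0585896464364, 'cx': 281.7844228461816, 'cy': 209.98286357935447, 'rvec': array([ 2.29750124, -0.10793895,  0.05961718]), 'tvec': array([-501.96132847,   50.47032503, 1260.13460331])}
0.1 [264.77101749 565.71921113 301.99836402] [-6.82141659e-01 -3.06632872e+00  2.03322257e-03] 87.89402169915098
```

View pics/top0.png

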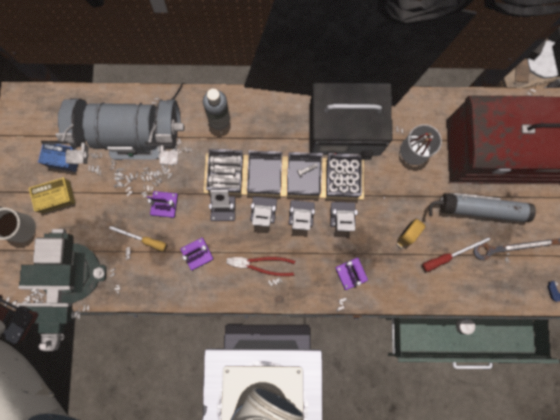

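View pics/side0.png

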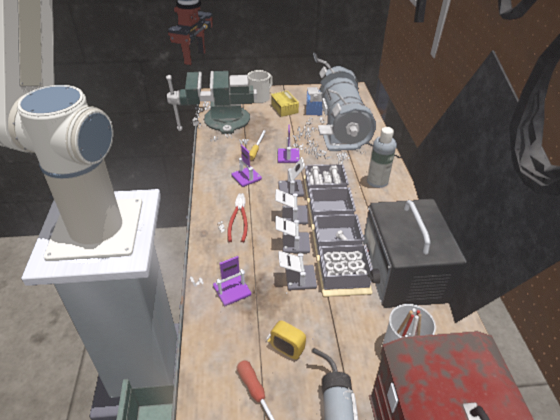

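The top view shows the bins at row ~175, left to right: bolts (225), empty (264), one bolt (304) and nuts (345). The tag stands are at rows ~205-218, and the purple look-alikes are elsewhere. I'll zoom in and measure.

```bash
cat > h.py <<'E'
import cv2,numpy as np
from workcell import vision
def P(n):
    c=vision.camera_params(n);R=cv2.Rodrigues(np.array(c["rvec"]))[0]
    return np.array([[c["fx"],0,c["cx"]],[0,c["fy"],c["cy"]],[0,0,1]]),R,np.array(c["tvec"])
def ray(n,u,v,z):
    K,R,t=P(n);d=R.T@np.linalg.solve(K,[u,v,1.]);o=-R.T@t
    return o+d*(z-o[2])/d[2]
def proj(n,p):
    K,R,t=P(n);q=K@(R@np.array(p,float)+t);return q[:2]/q[2]
E
python3 - <<'E'
from h import *
t=cv2.imread("pics/top0.png");s=cv2.imread("pics/side0.png")
a=cv2.resize(t[140:245,195:375],None,fx=4.4,fy=4.4,interpolation=cv2.INTER_CUBIC)[:,:790]
cv2.imwrite("pics/tz.png",a)
cv2.imwrite("pics/sz.png",cv2.resize(s[145:305,230:380],None,fx=3.7,fy=3.7,interpolation=cv2.INTER_CUBIC))
g=t.min(2); m=((g>165)&(np.ptp(t,axis=2)<40)).astype(np.uint8); m[:,:205]=0;m[:198]=0;m[240:]=0;m[:,365:]=0
n,l,st,c=cv2.connectedComponentsWithStats(m)
for i in range(1,n):
    if st[i,4]>15: print(st[i],c[i].round(1),ray("top",*c[i],75).round(0))
for u,v in [(207,152),(363,152),(363,197),(207,192)]: print("bin corner",ray("top",u,v,58).round(0))
E
```

```text
[251 204  24  21 275] [261.8 214.1] [515.   3.  75.]
[291 208  20  21 252] [301.2 218.4] [ 505. -103.   75.]
[333 210  25  20 272] [345.4 219.4] [ 504. -223.   75.]
bin corner [692. 160.  58.]
bin corner [ 697. -277.   58.]
bin corner [ 569. -275.   58.]
bin corner [578. 156.  58.]
```

View pics/tz.png

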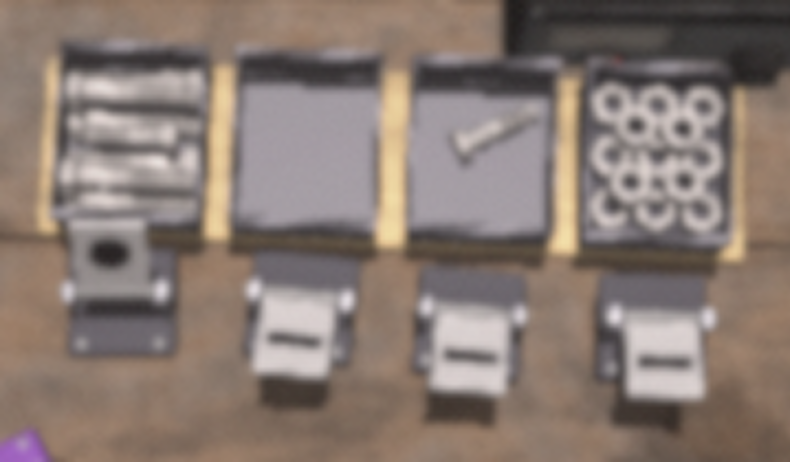

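View pics/sz.png

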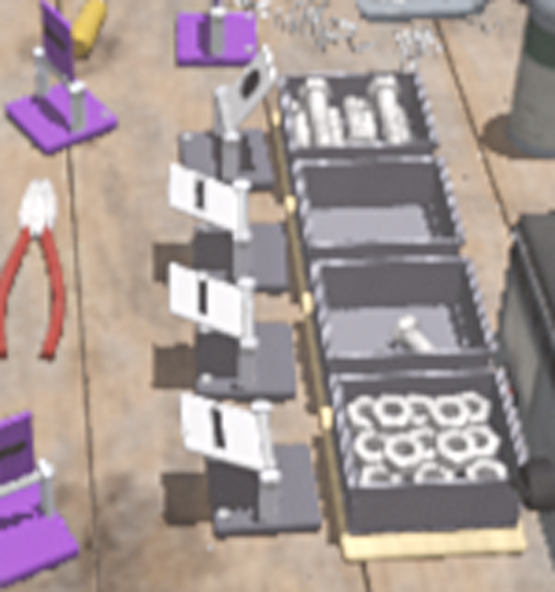

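The zoomed crops settle which tags need pushing. Bolts already shows its disc and leans back. Empty and one-bolt both lean forward, so they are correct too. Only the nuts tag (zoom ~(660,355)) is wrong, since it leans forward. I'll locate its hinge.

Run:
```python
from h import *
k=180*4.4/180
f=lambda u,v:(195+u/4.4,140+v/4.4)
L=ray("top",*f(615,315),55);R=ray("top",*f(708,318),55);h=(L+R)/2
print("posts",L.round(1),R.round(1),np.linalg.norm(L-R).round(1),"hinge",h.round(1))
d=(L-R)/np.linalg.norm(L-R);x=np.array([d[1],-d[0],0])
for u,v in[(625,397),(703,400)]: print("edge",ray("top",*f(u,v),77).round(1))
h[2]=50;print("pred edge",(h-53*x+[0,0,27]).round(1))
for s in(1,-1):print("side pred post",((proj("side",h+s*29*d+[0,0,5])-[230,145])*3.7).round(0))
for s in(1,-1):print("side pred edge",((proj("side",h-53*x+s*23*d+[0,0,27])-[230,145])*3.7).round(0))
b=ray("top",*f(658,150),58);print("nuts bin",b.round(0),np.linalg.norm((b-h)[:2]))
```

```text
posts [ 527.9 -196.7   55. ] [ 526.7 -254.9   55. ] 58.2 hinge [ 527.3 -225.8   55. ]
edge [ 473.6 -199.6   77. ]
edge [ 472.3 -247.4   77. ]
pred edge [ 474.3 -224.7   77. ]
side pred post [258. 408.]
side pred post [268. 477.]
side pred edge [177. 396.]
side pred edge [182. 451.]
nuts bin [ 633. -224.   58.] 106.08403583419471
```

Emit:
servo_tool --plan '[[[1, 1, 0, 0, 0, 0, 1], [1, 1, 0, 0, 0, 0, 1], [1, 0.5, 0, 0, 0, 0, 1], [1, 0.5, -1, 0, 0, 0, 1], [1, 0, -1, 0, 0, 0, 1]]]'

```text
t: 0.52
ee_pos: [386.5, 488.9, 301.8]
orientation: [-0.004, 3.14, 0.001]
ft_force: [-0.3, -1.7, -0.3]
width: 58.0
grasp_force: 0.0
```

Both views agree: hinge at (527,-226), tag edge at x 474 and z 77, bin 106 mm off. Moving to a point in front of the tag.

Emit:
servo_tool --plan '[[[1, 0.2, -1, 0, 0, 0, 0], [1, 0.2, -1, 0, 0, 0, 0], [1, 0.2, -1, 0, 0, 0, 0], [1, 0.2, -1, 0, 0, 0, 0], [1, 0.2, -1, 0, 0, 0, 0]]]'

```text
t: 0.93
ee_pos: [423.3, 286.8, 302.4]
orientation: [-0.002, -3.141, 0.0]
ft_force: [0.8, 0.4, 0.5]
width: 24.8
grasp_force: 0.0
```

Emit:
servo_tool --plan '[[[1, 0, -1, 0, 0, 0, 0], [1, 0, -1, 0, 0, 0, 0], [1, 0, -1, 0, 0, 0, 0], [1, 0, -1, 0, 0, 0, 0], [1, 0, -1, 0, 0, 0, 0]]]'

```text
t: 1.35
ee_pos: [422.9, 87.0, 302.6]
orientation: [-0.002, -3.141, 0.0]
ft_force: [0.5, 0.3, -0.6]
width: 0.6
grasp_force: 0.0
```

Emit:
servo_tool --plan '[[[1, 0, -1, 0, 0, 0, 0], [1, 0, -1, 0, 0, 0, 0], [1, 0, -1, 0, 0, 0, 0], [1, 0, -1, 0, 0, 0, 0], [1, 0, -1, 0, 0, 0, 0]]]'

```text
t: 1.77
ee_pos: [422.9, -113.1, 302.7]
orientation: [0.002, 3.142, 0.0]
ft_force: [0.7, 0.7, 0.6]
width: 0.5
grasp_force: 0.0
```

Emit:
servo_tool --plan '[[[1, 0, -1, 0, 0, 0, 0], [1, 0, -1, 0, 0, 0, 0], [1, 0, 0, 0, 0, 0, 0], [1, 0, 0, 0, 0, 0, 0]]]'

```text
t: 2.1
ee_pos: [423.1, -192.9, 302.4]
orientation: [-0.009, -3.141, -0.001]
ft_force: [-0.2, 0.5, 0.5]
width: 0.4
grasp_force: 0.0
```

Emit:
servo_tool --plan '[[[1, 0.4, -0.8, 0, 0, 0, 0], [1, 0, 0, -1, 0, 0, 0], [1, 0, 0, -1, 0, 0, 0], [1, 0, 0, -1, 0, 0, 0], [1, 0, 0, -0.5, 0, 0, 0]]]'

```text
t: 2.52
ee_pos: [437.8, -220.7, 159.0]
orientation: [-0.0, -3.137, -0.004]
ft_force: [-0.3, 0.5, -0.4]
width: 0.3
grasp_force: 0.0
```

Emit:
servo_tool --plan '[[[1, 0, 0, -0.45, 0, 0, 0], [1, 0, 0, 0, 0, 0, 0], [1, 0, 0, 0, 0, 0, 0]]]'

```text
t: 2.77
ee_pos: [439.2, -221.7, 144.1]
orientation: [0.0, -3.139, -0.002]
ft_force: [1.2, -0.5, -0.5]
width: 0.7
grasp_force: 0.0
```

Emit:
servo_tool --plan '[[[1, 0.3, 0, 0, 0, 0, 0], [1, 0.2, 0, 0, 0, 0, 0], [1, 0.2, 0, 0, 0, 0, 0], [1, 0.2, 0, 0, 0, 0, 0], [1, 0.2, 0, 0, 0, 0, 0]]]'

```text
t: 3.18
ee_pos: [485.2, -223.4, 145.5]
orientation: [0.002, 3.14, -0.001]
ft_force: [-0.6, -0.4, -0.3]
width: 0.3
grasp_force: 0.1
```

Emit:
servo_tool --plan '[[[1, 0.2, 0, 0, 0, 0, 0], [1, 0.2, 0, 0, 0, 0, 0], [1, 0.2, 0, 0, 0, 0, 0], [1, 0, 0, 0, 0, 0, 0]]]'

```text
t: 3.52
ee_pos: [509.5, -223.5, 144.8]
orientation: [0.002, 3.14, -0.001]
ft_force: [1.2, -0.5, -0.0]
width: 0.6
grasp_force: 0.0
```

Run:
```python
from h import *
s=cv2.cvtColor(vision.get_image("side"),cv2.COLOR_RGB2BGR)
cv2.imwrite("pics/s1.png",cv2.resize(s[145:305,200:380],None,fx=3.7,fy=3.7,interpolation=cv2.INTER_CUBIC))
```

```text
(no output)
```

View pics/s1.png

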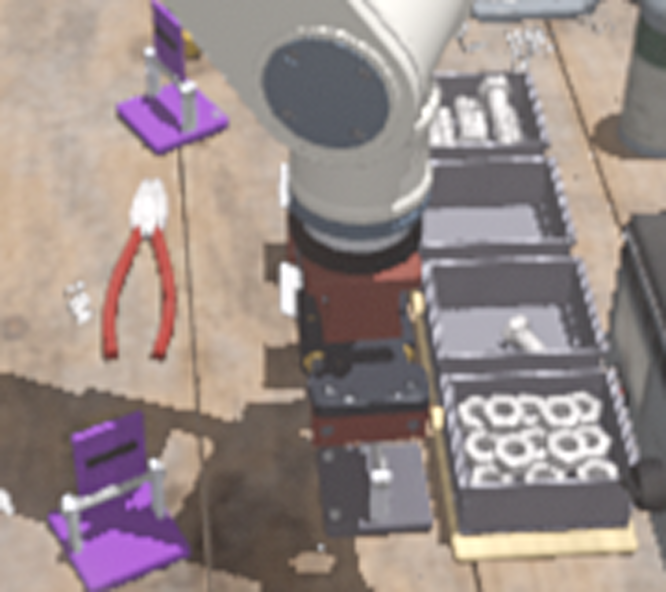

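The nuts tag no longer lies forward: the base front at (340,490) is clear, and the tag is up behind the gripper. I'll push it a little past upright and then back off.

Emit:
servo_tool --plan '[[[1, 0.15, 0, 0, 0, 0, 0], [1, 0.15, 0, 0, 0, 0, 0], [1, 0.05, 0, 0, 0, 0, 0], [1, 0, 0, 0, 0, 0, 0], [1, 0, 0, 0, 0, 0, 0]]]'

```text
t: 3.98
ee_pos: [521.6, -223.2, 144.6]
orientation: [-0.002, -3.142, -0.0]
ft_force: [-0.1, -0.4, 0.7]
width: 0.4
grasp_force: 0.0
```

Emit:
servo_tool --plan '[[[1, -0.5, 0, 0, 0, 0, 0], [1, -1, 0, 0, 0, 0, 0], [1, -0.5, 0, 1, 0, 0, 0], [1, 0, 0, 1, 0, 0, 0], [1, 0, 0, 1, 0, 0, 0]]]'

```text
t: 4.4
ee_pos: [440.6, -222.7, 262.4]
orientation: [-0.004, -3.138, -0.003]
ft_force: [1.6, -0.5, -0.2]
width: 0.3
grasp_force: 0.0
```

Emit:
servo_tool --plan '[[[1, 0, 0, 1, 0, 0, 0], [1, 0, -1, 0, 0, 0, 0], [1, 0, -1, 0, 0, 0, 0], [1, 0, -1, 0, 0, 0, 0], [1, 0, -1, 0, 0, 0, 0]]]'

```text
t: 4.82
ee_pos: [442.5, -384.7, 302.7]
orientation: [0.001, 3.141, -0.001]
ft_force: [1.1, 0.1, 0.1]
width: 0.3
grasp_force: 0.0
```

Emit:
servo_tool --plan '[[[1, -0.5, -1, 0, 0, 0, 0], [1, -0.5, -1, 0, 0, 0, 0], [1, 0, -1, 0, 0, 0, 0], [1, 0, 0, 0, 0, 0, 0], [1, 0, 0, 0, 0, 0, 0]]]'

```text
t: 5.23
ee_pos: [404.7, -499.3, 301.4]
orientation: [-0.007, -3.141, -0.001]
ft_force: [-1.6, 1.1, 0.2]
width: 0.5
grasp_force: 0.0
```

Run:
```python
from h import *
t=cv2.cvtColor(vision.get_image("top"),cv2.COLOR_RGB2BGR)
cv2.imwrite("pics/t2.png",cv2.resize(t[140:300,195:395],None,fx=3.7,fy=3.7,interpolation=cv2.INTER_CUBIC))
s=cv2.cvtColor(vision.get_image("side"),cv2.COLOR_RGB2BGR)
cv2.imwrite("pics/s2.png",cv2.resize(s[145:305,200:380],None,fx=3.7,fy=3.7,interpolation=cv2.INTER_CUBIC))
```

```text
(no output)
```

View pics/t2.png

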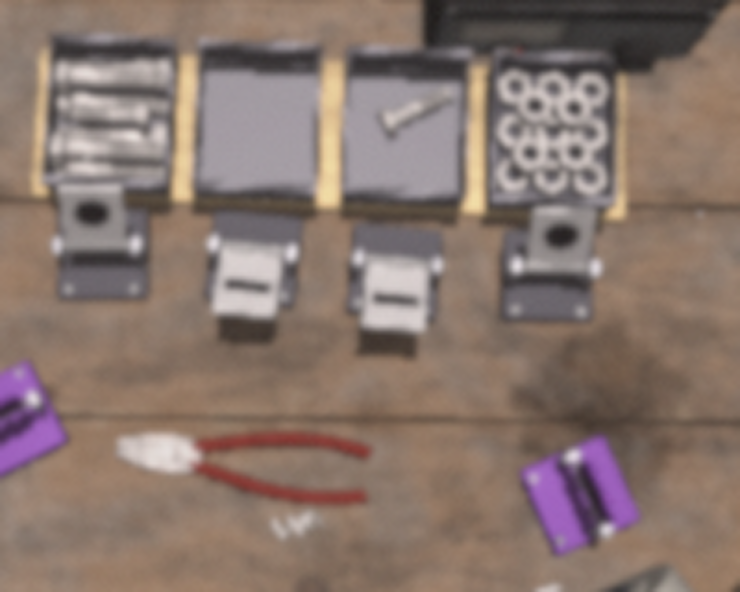

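View pics/s2.png

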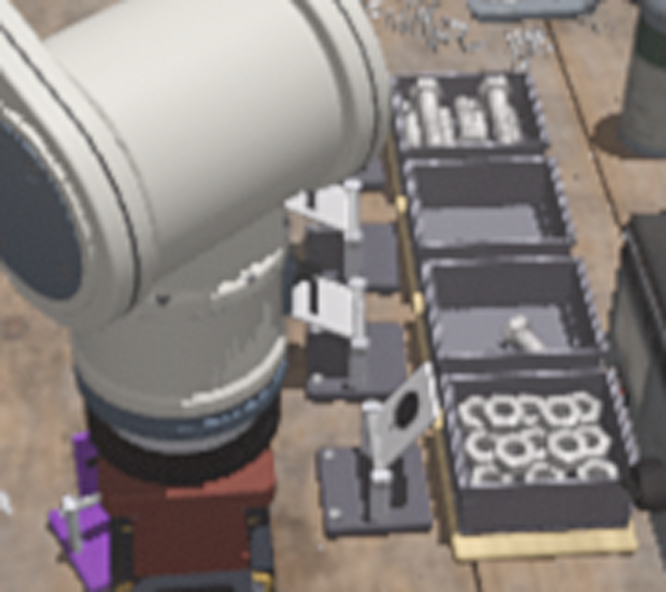

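The nuts tag now leans back with its disc to the front (top crop (560,235), side crop (410,410)). The other three tags and the stands have not moved, and the arm is clear.

```bash
python3 -c "
from workcell import close_job
print(close_job())"
```

```text
the job is handed in; nothing more can be done
None
```

The job is handed in: I pushed the nuts tag back to show its disc, the other three tags were already right (bolts back, empty and one-bolt forward), and the last pictures show all four correct with no stand visibly moved; the hand-in returned no verdict.

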